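Load a keyed brace bracket into an angle drilling jig

ROBOT

A 6-joint arm with a two-finger parallel gripper is mounted at the origin on a cart in front of the work surface, level with it; the furniture and walls round the work are solid. World frame = base frame: x ahead of the robot, y to its left, z up, the work surface at z = 0. Lengths are in m, angles in rad, forces in N, time in s.
With the tool pointing down it reaches from about 0.25 to 0.8 m from the base axis. Payload 3.9 kg.
Tool frame: the origin (TCP) lies between the finger pads; the fingertips stand 8 mm ahead of it and the grasp point (between the pads) lies 11 mm behind it; z points along the fingers, y is the line along which they close (so a half turn about z gives the same grasp; the last joint's range is limited). The gripper opens to 85 mm and grips with 20 to 120 N. Pads are 22 mm wide; open, the fingers measure 114 mm over their backs; the gripper's body (76 mm by 85 mm) begins 54 mm behind the grasp point. The pads swing forward as they close: fully open they stand 13 mm farther back than shut.
Start: joints at [1.179, 0.26, -0.138, 1.173, 0, 1.571], TCP at [0.2, 0.485, 0.239] pointing down, gripper open.
Joint ranges: [-2.78, 2.78], [-0.83, 1.72], [-1.28, 1.37], [-1.9, 2.12], [-1.57, 1.48], [-3.14, 3.14]. Speed limits (rad/s): [2.57, 2.57, 3.14, 3.14, 3.14, 3.14].

INTERFACE

Orientations are given as a unit quaternion [w, x, y, z].
In Python, from bench import sense, cams, order gives the robot as it stands.
- The arm moves only by the tool send_rows, never from a script. Its argument "targets" is a list of rows, each an object with "fingers": the finger opening in cm, from 0 to 8.54; "offset": the shift along the tool's x, y, z in cm, a list of three; "rotation": the turn, a rotation vector about the tool's x, y, z in rad, a list of three. In form: [{"fingers": fingers, "offset": [dx, dy, dz], "rotation": [wx, wy, wz]}, ...]. A call has 1 to 12 rows; each row shifts and turns the commanded pose from where the row before left it, along the tool's axes as they then stand; what a row does not reach is not made up. A row lasts 1/10 s, in which the tool goes at most 50 mm and 8.59 degrees, less where a joint would pass 70% of its speed; a pose out of reach is approached as far as the arm can. A call is refused whole if a number of a shift passes 5 or a number of a turn 0.15, either way. A call with a gripper value outside its range is refused whole. The fingers move at their own pace and stop on an object; the grip force is fixed at half the most. Time passes only in rows, so rows that do not move let the fingers close. It gives the time, the measured TCP pose, the force, the opening and the grip force at its end, in the units of the state.
- sense(): the state, without advancing time (a new reading comes with each control period).
- cams.camera(name): name is "side" or "top" or "wrist"; returns (picture, depth): 384x512x3 uint8, red, green, blue; 384x512 float32, m along the optical axis (not along the pixel's ray), 0 where there is no reading.
- cams.get_calibration(name): a dict with "K" (3x3 intrinsics, pixels), "cam_to_world" (4x4, takes a point from camera to world coordinates). Camera axes: x right, y down, z forward; pixel columns grow to the right and rows downward; lengths in m; the calibration is good to about 2 mm. A picture is of the moment at which its call begins: read the wrist's pose just before it. get_calibration takes no time and is no camera call; for the wrist camera it gives the pose at the moment of the call.
- order.hand_in(): hands the job in; it is judged then, once.
The state is a dict: "t": time; "qpos": joint angles; "qvel": joint speeds; "effort": joint torques, N m; "position": TCP position; "ee_rot": TCP orientation; "contact_force": force on the tool from outside, world axes, zero at the start; "ft_torque": the same for the moment, N m; "gripper_width": finger opening in m; "finger_force": force on a finger pad.
Only numpy, scipy, OpenCV 4.12 (cv2) and the standard library are available. Lean on these libraries where they do the work, as an engineer would, in place of code of your own. Each camera call takes 0.05 s, during which the arm holds its last target. There are 200 camera calls.

TASK

The brass drift used to knock out the last part is still lying in the sloping nest of the angle drilling jig: lift it out and put it down flat on the bench top, clear of the jig. Then load the brass brace bracket into the nest, flange down and fully home, flush on the nest floor all over: the little brass key on the nest's lower rail may be fitted on the left or on the right, so look or feel which way round the bracket's notches drop over it, seat it gently and let go. Leave the oil bottle, the enamel mug and the solder spool standing where they are.

Things in the scene. Friction and masses are not known exactly. Their poses are not given: they have to be found in the camera images.
- angle_jig: Angle drilling jig, fixed: blue base plate 124 x 170 x 12 mm (x -58 to +66, y +-85 mm), two side cheeks, and a dark steel table sloping up away from the robot at 30 degrees with a nest framed by bright steel rails. Origin on the bench top; z up, x horizontal in the direction the slope rises, y left. Rear rail edge, the highest point, 92 mm above the bench. Rigid, nothing sprung.
- nest (a point): Middle of the nest floor, 58 mm above the bench. x up the slope, y left along the nest, z square out of the floor (leans 30 degrees from vertical towards the robot). Nest 115 mm (y) x 70 mm (x); rails 9 mm high, 15 mm wide round it, inner top edges bevelled 3 mm. The bracket fits with its x along this y, one way round only, about 2 mm play on each side.
- key_left (a point): One of two places for the brass key, level with the nest floor, at y = +30 mm of the nest, on the lower rail's inner face (nest x = -35 mm). Axes as the nest's. The key is a lug 11 mm wide, reaching 13 mm up the slope from here, 7 mm high, top edges bevelled 2 mm, with a brass tab and screw on the rail. It is fitted here or at the right place, which varies; poses do not tell which.
- key_right (a point): The other place for the key, at y = -30 mm of the nest; the unused place shows only a dark screw hole on the rail. A bracket whose notches are on the wrong side stops on the key 7 mm short of home; lifted clear, given a half turn about the nest's z and lowered again it goes home.
- brace_bracket: Brass brace bracket, loose, 0.36 to 0.59 kg, stands on its flange. Flange 110 (x) x 66 (y) x 9 mm; in each long edge a notch 15 mm wide, 15 mm deep at x = +30 mm. From its middle rises an eye lug to grip: 12 mm thick (x +-6), 40 mm wide (y +-20), round top 60 mm above the underside, fillet at its foot to 14 mm above the underside and x = +-10. Origin: centre of the underside, z up.
- brass_drift: Brass drift, loose, 60 g, bar 9 wide (x) x 121 long (y) x 7 mm thick (z). Origin: centre of its underside; z up, y towards its upper end. At first it lies up the slope near the middle of the nest, foot on the floor at the lower rail, leaning on the upper rail, 37 degrees from level; under its middle 7 mm of air to the nest floor.
- oil_bottle: The plastic oil bottle nearest the jig, with a red needle spout, 48 mm diameter, 136 mm tall, standing loose. Origin under its centre. Not to be disturbed.
- enamel_mug: White enamel mug with brown run-over rim, 100 x 81 mm, 58 mm tall, standing loose. Origin under its centre. Not to be disturbed.
- solder_spool: Black spool of pale solder wire, flat on its flange, 52 mm diameter, 32 mm tall, loose. Origin under its centre. Not to be disturbed.
Not all that is in view belongs to the job. Leave any turquoise look-alike of the brace_bracket alone. Leave any turquoise look-alike of the brass_drift alone.

How it is judged:
On the way, in this order (a step that is already met when the one before it is completed fails the run):
1. the drift is lifted out of the nest in the gripper (more than 25 mm off the nest floor) (z of brass_drift in the frame of nest above 0.025 m and contact force between the fingers and brass_drift above 1 N), for 0.1 s.
2. the drift lies flat on the bench top, not touching the jig (height (world z) of brass_drift below 0.01 m and angle between brass_drift's own y axis and vertical above 1.45 rad and contact force between brass_drift and angle_jig below 0.05 N and contact force between the fingers and brass_drift below 0.05 N), for 0.2 s.
At the end, for the whole second after the job is handed in: Bracket flange down in the nest: within 2 mm of the floor, parallel within 0.04 rad, centred within 6 mm, released, at rest; drift flat on the bench top (origin under 10 mm up), at rest, not touching the jig; bystanders undisturbed (height (world z) of brass_drift below 0.01 m and angle between brass_drift's own y axis and vertical above 1.45 rad and contact force between brass_drift and angle_jig below 0.05 N and z of brace_bracket in the frame of nest between -0.002 and 0.002 m and x of brace_bracket in the frame of nest between -0.006 and 0.006 m and y of brace_bracket in the frame of nest between -0.006 and 0.006 m and angle between the z axis of brace_bracket and the z axis of nest, either way round below 0.04 rad and angle between brace_bracket's own z axis and vertical below 0.8 rad and contact force between the fingers and brace_bracket below 0.05 N and linear speed of each of brace_bracket, brass_drift below 0.01 m/s).
It fails at once if the bracket is not set down gently: it presses or strikes the jig with more than 90 N (contact force between brace_bracket and angle_jig above 90 N).
It fails at once if the oil bottle is tipped or shifted by more than 30 mm (distance of oil_bottle from where it was at the start of the episode above 0.03 m or angle between oil_bottle's own z axis and vertical above 0.4 rad).
It fails at once if the enamel mug is tipped or shifted by more than 30 mm (distance of enamel_mug from where it was at the start of the episode above 0.03 m or angle between enamel_mug's own z axis and vertical above 0.4 rad).
It fails at once if the solder spool is tipped or shifted by more than 30 mm (distance of solder_spool from where it was at the start of the episode above 0.03 m or angle between solder_spool's own z axis and vertical above 0.4 rad).
It also fails if it takes over 61 s, if anything falls off the work surface, if the arm or the gripper's body presses on something with over 40 N, if the wrist force passes 120 N, or if a joint passes its speed limit or range.

## Working session

There is one attempt and no reset: what is moved stays moved. The work goes in short steps, Python scripts to look and compute and a tool call to move; the robot and the scene stay as the last step left them, time stands still between calls to the robot, and variables do not carry over. Pictures are saved under pics/ and viewed, at most 10 in all, crops included, and the job is handed in when it is done.

Besides the shell and the picture viewer there is one more tool, called after ">>>" in YAML: its name, and indented under it one key for each argument. send_rows: Moves the arm, as the interface text tells. Its arguments: {"type":"object","properties":{"targets":{"type":"array","items":{"type":"object","properties":{"fingers":{"type":"number"},"offset":{"type":"array","items":{"type":"number"}},"rotation":{"type":"array","items":{"type":"number"}}}}}},"required":["targets"]}

```bash
mkdir -p pics; cat > h.py <<'E'
import numpy as np, cv2
from bench import sense, cams, order
def grab(n, save=True):
    p,d=cams.camera(n); c=cams.get_calibration(n)
    np.savez(f'{n}.npz',p=p,d=d,K=c['K'],T=c['cam_to_world'])
    if save: cv2.imwrite(f'pics/{save if isinstance(save,str) else n}.png',cv2.cvtColor(p,cv2.COLOR_RGB2BGR))
    return p,d
def load(n):
    z=np.load(f'{n}.npz'); return z['p'],z['d'],np.array(z['K']),np.array(z['T'])
def cloud(d,K,T):
    v,u=np.indices(d.shape)
    P=np.stack([(u-K[0,2])/K[0,0]*d,(v-K[1,2])/K[1,1]*d,d],-1)
    return P@T[:3,:3].T+T[:3,3]
E
python3 - <<'E'
from h import *
for n in('side','top'): grab(n)
a=[load(n)[0] for n in('top','side')]
cv2.imwrite('pics/both.png',cv2.cvtColor(np.vstack(a),cv2.COLOR_RGB2BGR)[:, :] if 0 else cv2.cvtColor(a[0],cv2.COLOR_RGB2BGR))
print(sense()); 
for n in('side','top'):
    p,d,K,T=load(n); print(K,T.round(3))
E
```

```text
{'t': 0.1, 'qpos': array([ 1.17899369e+00,  2.60641338e-01, -1.39239259e-01,  1.17272033e+00,
        2.64372845e-05,  1.57082369e+00]), 'qvel': array([-1.44944476e-03,  4.17228060e-05,  2.78629703e-03,  2.10343759e-03,
       -2.37528804e-04, -2.54925005e-03]), 'effort': array([-6.47850516e-05, -4.06508052e+01,  2.54527724e+01,  1.00934354e-02,
       -6.99551606e-05, -9.25538131e-06]), 'position': array([0.20023495, 0.48465993, 0.23853638]), 'ee_rot': array([-1.88586798e-04,  1.94664045e-01,  9.80869561e-01, -8.82469707e-04]), 'contact_force': array([-1.05920614, -0.29474322, -0.11496116]), 'ft_torque': array([-0.00284948, -0.02609293, -0.08773107]), 'finger_force': 0.0, 'gripper_width': 0.0856340225526462}
[[365.14756576   0.         260.61088417]
 [  0.         365.14756576 188.65336512]
 [  0.           0.           1.        ]] [[ 0.985 -0.119  0.125  0.426]
 [-0.172 -0.642  0.747 -0.697]
 [-0.009 -0.757 -0.653  0.731]
 [ 0.     0.     0.     1.   ]]
[[357.7541021    0.         256.97558252]
 [  0.         357.7541021  185.62990493]
 [  0.           0.           1.        ]] [[-0.02  -0.994  0.111  0.448]
 [-1.     0.019 -0.008  0.053]
 [ 0.006 -0.111 -0.994  1.003]
 [ 0.     0.     0.     1.   ]]
```

View pics/top.png

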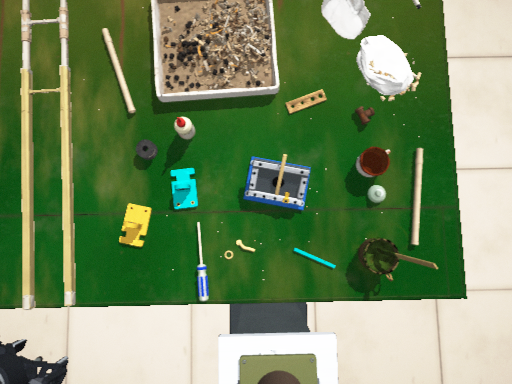

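View pics/side.png

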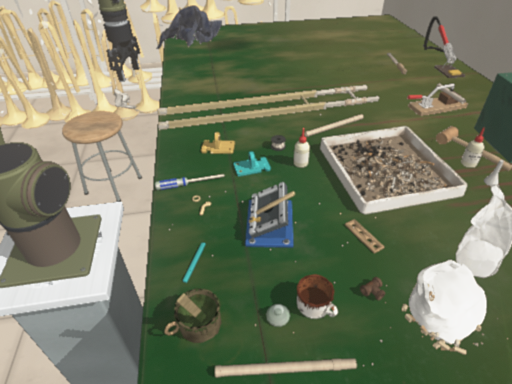

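The top view shows the jig at (277,183) with the drift across it and a brass spot at (287,197), probably the key, on the right. There are two bracket shapes: yellow brass at (135,226) and turquoise at (184,188). The brass one is the job. For the drift, the brass bar in the nest is the one; the turquoise bar at (315,258) is the look-alike. I'll confirm in a crop and measure.

```bash
cat > m1.py <<'E'
from h import *
p,d,K,T=load('top'); W=cloud(d,K,T); hsv=cv2.cvtColor(p,cv2.COLOR_RGB2HSV)
def big(m,box,name):
    x0,y0,x1,y1=box; q=np.zeros_like(m); q[y0:y1,x0:x1]=m[y0:y1,x0:x1]
    return q>0
# jig
blue=big(cv2.inRange(hsv,(105,120,60),(130,255,255)),(235,145,320,220),'jig')
def raypl(uv,z):
    r=np.c_[(uv[:,0]-K[0,2])/K[0,0],(uv[:,1]-K[1,2])/K[1,1],np.ones(len(uv))]@T[:3,:3].T
    return T[:3,3]+r*((z-T[2,3])/r[:,2])[:,None]
v,u=np.nonzero(blue&(W[...,2]<.03)); P=raypl(np.c_[u,v].astype(float),.012)
print('jig',cv2.minAreaRect((P[:,:2]*1000).astype(np.float32)), np.median(W[blue][:,2]))
yel=big(cv2.inRange(hsv,(15,100,90),(35,255,255)),(105,190,165,260),'br')
v,u=np.nonzero(yel); z=W[yel][:,2]; print('br z pct',np.percentile(z,[1,10,50,90,99]).round(3))
m=z<.02; P=W[yel][m]; print('flange',cv2.minAreaRect((P[:,:2]*1000).astype(np.float32)))
P=W[yel][z>.04]; print('lug',len(P),cv2.minAreaRect((P[:,:2]*1000).astype(np.float32)),P.mean(0),P[:,2].max())
# drift
dr=big(cv2.inRange(hsv,(10,60,90),(35,255,255)),(260,145,300,215),'dr'); P=W[dr]
for a in P[::6]: print(a.round(3),end=' ')
c=np.hstack([cv2.resize(p[140:230,235:325],(540,540),interpolation=cv2.INTER_CUBIC)[:, :400],cv2.resize(p[195:255,105:165],(400,400),interpolation=cv2.INTER_CUBIC).repeat(1,0) if 0 else cv2.resize(p[195:255,110:154],(396,540),interpolation=cv2.INTER_CUBIC)])
cv2.imwrite('pics/crop1.png',cv2.cvtColor(c,cv2.COLOR_RGB2BGR))
E
python3 m1.py
```

```text
jig ((565.3369750976562, -10.507888793945312), (169.2257843017578, 122.64385986328125), 78.24421691894531) 0.01260927524148775
br z pct [-0.001  0.006  0.01   0.018  0.06 ]
flange ((456.4387512207031, 385.2452392578125), (70.69368743896484, 112.72807312011719), 76.92332458496094)
lug 79 ((449.7657470703125, 228.74957275390625), (351.7578430175781, 15.174817085266113), 86.92627716064453) [0.45680554 0.36915656 0.09158445] 1.0032844194255546
[ 0.625 -0.021  0.118] [ 0.622 -0.026  0.119] [ 0.618 -0.019  0.113] [ 0.616 -0.021  0.114] [ 0.613 -0.024  0.115] [ 0.631 -0.036 -0.001] [ 0.607 -0.022  0.106] [ 0.602 -0.017  0.104] [ 0.6   -0.022  0.103] [ 0.596 -0.017  0.096] [ 0.593 -0.022  0.096] [ 0.588 -0.017  0.092] [ 0.586 -0.02   0.094] [ 0.586 -0.024  0.071] [ 0.579 -0.012  0.085] [ 0.576 -0.015  0.086] [ 0.574 -0.017  0.083] [ 0.574 -0.021  0.067] [ 0.567 -0.013  0.075] [ 0.565 -0.015  0.076] [ 0.564 -0.019  0.061] [0.448 0.053 1.003] [ 0.555 -0.013  0.068] [ 0.554 -0.016  0.053] [ 0.548 -0.005  0.062] [ 0.546 -0.011  0.057] [ 0.541 -0.003  0.054] [ 0.538 -0.005  0.052] [ 0.535 -0.008  0.053] [ 0.533 -0.003  0.051] [ 0.532 -0.035  0.052] [ 0.531 -0.011  0.043] [ 0.53  -0.041  0.044] [ 0.528 -0.041  0.043] [ 0.522 -0.029  0.046] [ 0.519 -0.029  0.054] [0.448 0.053 1.003] [ 0.514 -0.029  0.052] [ 0.511 -0.026  0.051] [ 0.509 -0.032  0.042]
```

View pics/crop1.png

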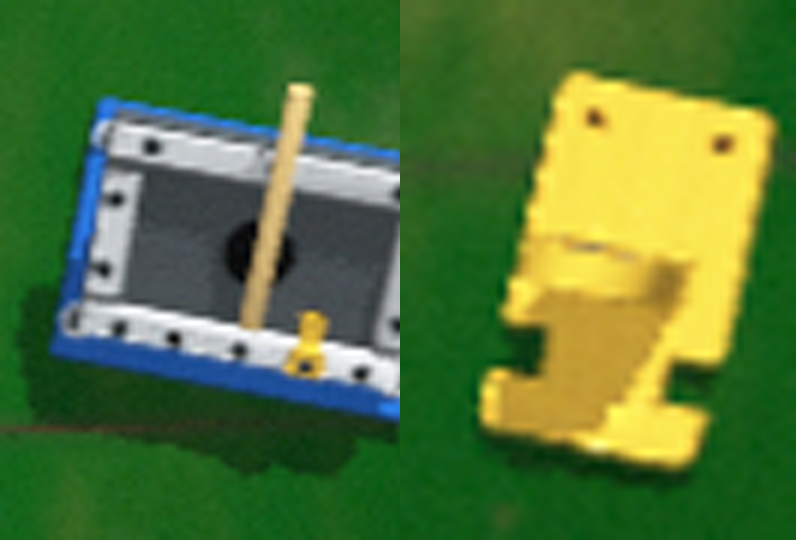

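The crop shows the key right of centre on the near rail. The bracket is brass, with its notches on the end towards the robot. Next I'll measure the nest plane, the drift line and the bracket's lug.

```bash
cat >> h.py <<'E'
from scipy.spatial.transform import Rotation as Ro
def pose():
    s=sense(); q=s['ee_rot']; return Ro.from_quat([q[1],q[2],q[3],q[0]]),s['position']
def plan(Rt,pt,n,start=None):
    """n equal rows to target pose; prints offsets cm / turns rad, tool axes; returns end"""
    R,p=start or pose(); w=(R.inv()*Rt).as_rotvec()
    st=Ro.from_rotvec(np.round(w/n,3)); pt=np.array(pt)
    for i in range(n):
        o=np.round(R.inv().apply((pt-p)/(n-i))*100,2); p=p+R.apply(o/100); R=R*st
        print(o.tolist(),np.round(w/n,3).tolist())
    return R,p
def tool(zdir,ydir):
    z=np.array(zdir,float); z/=np.linalg.norm(z); y=np.array(ydir,float); y-=z*(y@z); y/=np.linalg.norm(y)
    return Ro.from_matrix(np.c_[np.cross(y,z),y,z])
E
cat > m2.py <<'E'
from m1 import *
print()
a=np.radians(-11.76); ex=np.array([np.cos(a),np.sin(a),0]); ey=np.array([-ex[1],ex[0],0]); ez=np.array([0,0,1.])
o=np.array([.5653,-.0105,0])-.004*ex
J=(W-o)@np.c_[ex,ey,ez]
g=(hsv[...,1]<70)&(d>0)&(abs(J[...,0])<.07)&(abs(J[...,1])<.085)&(J[...,2]>.025)&(J[...,2]<.1)
fl=g&(hsv[...,2]<110)&(abs(J[...,1])<.05)&(abs(J[...,0])<.025)
P=J[fl]; A=np.c_[P[:,0],P[:,1],np.ones(len(P))]
for _ in range(3):
    c=np.linalg.lstsq(A,P[:,2],rcond=None)[0]; r=abs(A@c-P[:,2]); k=r<.006; A,P=A[k],P[k]
print('floor',len(P),c)
rl=g&(hsv[...,2]>150); P=J[rl]; n=np.c_[P[:,0]*.866+(P[:,2]-.058)*.5,P[:,1],-P[:,0]*.5+(P[:,2]-.058)*.866]
print('rails nest x,y,z pct',np.percentile(n,[1,99],axis=0),np.median(n[:,2]))
lo=n[(n[:,0]<0)&(abs(n[:,1])<.05)]; hi=n[(n[:,0]>0)&(abs(n[:,1])<.05)]; print('lo rail x',np.percentile(lo[:,0],[5,95]),'hi',np.percentile(hi[:,0],[5,95]), 'left y',np.percentile(n[(n[:,1]>.04)&(abs(n[:,0])<.025)][:,1],[5,95]),'right',np.percentile(n[(n[:,1]<-.04)&(abs(n[:,0])<.025)][:,1],[5,95]))
P=J[dr&(d>0)]; n=np.c_[P[:,0]*.866+(P[:,2]-.058)*.5,P[:,1],-P[:,0]*.5+(P[:,2]-.058)*.866]
k=(n[:,2]>.004)&(n[:,1]>-.018); n=n[k]; print('drift z=',np.polyfit(n[:,0],n[:,2],1),'y=',np.polyfit(n[:,0],n[:,1],1),n[:,0].min(),n[:,0].max())
s,ds,Ks,Ts=load('side'); Ws=cloud(ds,Ks,Ts); h2=cv2.cvtColor(s,cv2.COLOR_RGB2HSV)
for nm,WW,H in(('top',W,hsv),('side',Ws,h2)):
    m=(cv2.inRange(H,(15,100,60),(35,255,255))>0)&(abs(WW[...,0]-.456)<.08)&(abs(WW[...,1]-.385)<.08)
    P=WW[m&(WW[...,2]>.035)&(WW[...,2]<.07)]; print('lug',nm,len(P),P.mean(0) if len(P) else 0,P.max(0) if len(P) else 0,P.min(0) if len(P) else 0)
    if len(P)>5: print(cv2.minAreaRect((P[:,:2]*1000).astype(np.float32)))
    P=WW[m&(WW[...,2]>.004)&(WW[...,2]<.014)]; print('fl',nm,cv2.minAreaRect((P[:,:2]*1000).astype(np.float32)))
E
python3 m2.py | tail -n 12
```

```text
[ 0.625 -0.021  0.118] [ 0.622 -0.026  0.119] [ 0.618 -0.019  0.113] [ 0.616 -0.021  0.114] [ 0.613 -0.024  0.115] [ 0.631 -0.036 -0.001] [ 0.607 -0.022  0.106] [ 0.602 -0.017  0.104] [ 0.6   -0.022  0.103] [ 0.596 -0.017  0.096] [ 0.593 -0.022  0.096] [ 0.588 -0.017  0.092] [ 0.586 -0.02   0.094] [ 0.586 -0.024  0.071] [ 0.579 -0.012  0.085] [ 0.576 -0.015  0.086] [ 0.574 -0.017  0.083] [ 0.574 -0.021  0.067] [ 0.567 -0.013  0.075] [ 0.565 -0.015  0.076] [ 0.564 -0.019  0.061] [0.448 0.053 1.003] [ 0.555 -0.013  0.068] [ 0.554 -0.016  0.053] [ 0.548 -0.005  0.062] [ 0.546 -0.011  0.057] [ 0.541 -0.003  0.054] [ 0.538 -0.005  0.052] [ 0.535 -0.008  0.053] [ 0.533 -0.003  0.051] [ 0.532 -0.035  0.052] [ 0.531 -0.011  0.043] [ 0.53  -0.041  0.044] [ 0.528 -0.041  0.043] [ 0.522 -0.029  0.046] [ 0.519 -0.029  0.054] [0.448 0.053 1.003] [ 0.514 -0.029  0.052] [ 0.511 -0.026  0.051] [ 0.509 -0.032  0.042] 
floor 639 [0.58034273 0.00149576 0.05855634]
rails nest x,y,z pct [[-0.04791626 -0.07128829 -0.00011048]
 [ 0.05148914  0.07205192  0.01294195]] 0.008988036069259586
lo rail x [-0.04722
[... 153 characters left out ...]
75 -0.00157903] -0.03219527636891423 0.08625981391403784
lug top 82 [0.45719414 0.38122219 0.05431556] [0.46656898 0.40454723 0.06304698] [0.44732049 0.36462458 0.03627831]
((457.435546875, 384.47021484375), (38.45802688598633, 12.283158302307129), 76.90390014648438)
fl top ((457.3135986328125, 385.0742492675781), (70.68976593017578, 110.0014877319336), 76.86226654052734)
lug side 45 [0.45570241 0.3749698  0.05185866] [0.46525922 0.39628844 0.06394228] [0.44813024 0.36358134 0.03512483]
((456.2545166015625, 380.1763610839844), (35.67091369628906, 11.03212833404541), 75.08781433105469)
fl side ((457.7068176269531, 387.0231628417969), (80.29498291015625, 112.46478271484375), 77.72954559326172)
```

```bash
cat >> h.py <<'E'
_a=np.radians(-11.76); EX=np.array([np.cos(_a),np.sin(_a),0]); EY=np.array([-EX[1],EX[0],0]); EZ=np.array([0,0,1.])
N0=np.array([.5653,-.0105,.058])-.003*EX
NX=EX*np.cos(np.pi/6)+EZ*.5; NZ=-EX*.5+EZ*np.cos(np.pi/6)
def nest(x,y,z): return N0+(x*NX+y*EY+z*NZ)/1000
def nestinv(p): return np.array([(p-N0)@NX,(p-N0)@EY,(p-N0)@NZ])*1000
t37=np.radians(37); DN=-EX*np.sin(t37)+EZ*np.cos(t37)
RD=tool(-DN,EY); RN=tool(-NZ,EY); RV=tool([0,0,-1],EY)
E
python3 - <<'E'
from h import *
print(nest(18,-1.6,100)); plan(RD,nest(18,-1.6,110),16)
E
```

```text
[ 0.52834763 -0.00444147  0.15360254]
[-3.03, -2.05, 0.48] [-0.004, -0.04, -0.011]
[-2.99, -2.08, 0.59] [-0.004, -0.04, -0.011]
[-2.94, -2.12, 0.7] [-0.004, -0.04, -0.011]
[-2.88, -2.15, 0.81] [-0.004, -0.04, -0.011]
[-2.83, -2.19, 0.92] [-0.004, -0.04, -0.011]
[-2.76, -2.22, 1.02] [-0.004, -0.04, -0.011]
[-2.7, -2.26, 1.12] [-0.004, -0.04, -0.011]
[-2.62, -2.29, 1.22] [-0.004, -0.04, -0.011]
[-2.55, -2.32, 1.31] [-0.004, -0.04, -0.011]
[-2.47, -2.36, 1.4] [-0.004, -0.04, -0.011]
[-2.38, -2.39, 1.49] [-0.004, -0.04, -0.011]
[-2.3, -2.42, 1.57] [-0.004, -0.04, -0.011]
[-2.21, -2.45, 1.66] [-0.004, -0.04, -0.011]
[-2.11, -2.48, 1.73] [-0.004, -0.04, -0.011]
[-2.01, -2.51, 1.8] [-0.004, -0.04, -0.011]
[-1.91, -2.55, 1.87] [-0.004, -0.04, -0.011]
```

>>> send_rows:
  targets:
    - {"fingers": 3, "offset": [-3.0, -2.1, 0.5], "rotation": [-0.004, -0.04, -0.011]}
    - {"fingers": 3, "offset": [-3.0, -2.1, 0.6], "rotation": [-0.004, -0.04, -0.011]}
    - {"fingers": 3, "offset": [-2.9, -2.1, 0.7], "rotation": [-0.004, -0.04, -0.011]}
    - {"fingers": 3, "offset": [-2.9, -2.2, 0.8], "rotation": [-0.004, -0.04, -0.011]}
    - {"fingers": 3, "offset": [-2.8, -2.2, 0.9], "rotation": [-0.004, -0.04, -0.011]}
    - {"fingers": 3, "offset": [-2.8, -2.2, 1.0], "rotation": [-0.004, -0.04, -0.011]}
    - {"fingers": 3, "offset": [-2.7, -2.3, 1.1], "rotation": [-0.004, -0.04, -0.011]}
    - {"fingers": 3, "offset": [-2.6, -2.3, 1.2], "rotation": [-0.004, -0.04, -0.011]}
    - {"fingers": 3, "offset": [-2.5, -2.3, 1.3], "rotation": [-0.004, -0.04, -0.011]}
    - {"fingers": 3, "offset": [-2.5, -2.4, 1.4], "rotation": [-0.004, -0.04, -0.011]}

```text
t: 1.1
position: [0.4013, 0.1777, 0.1915]
ee_rot: [0.199, 0.136, 0.97, -0.019]
contact_force: [0.7, 0.4, -0.1]
gripper_width: 0.0304
finger_force: 0.0
```

```bash
python3 - <<'E'
from h import *
e=plan(RD,nest(18,-1.6,90),8); print(sense()['qpos'].round(2))
E
```

```text
[-1.82, -1.76, 1.37] [-0.003, -0.03, -0.009]
[-1.76, -1.78, 1.42] [-0.003, -0.03, -0.009]
[-1.7, -1.8, 1.47] [-0.003, -0.03, -0.009]
[-1.64, -1.82, 1.51] [-0.003, -0.03, -0.009]
[-1.57, -1.84, 1.56] [-0.003, -0.03, -0.009]
[-1.51, -1.86, 1.6] [-0.003, -0.03, -0.009]
[-1.45, -1.88, 1.64] [-0.003, -0.03, -0.009]
[-1.38, -1.91, 1.67] [-0.003, -0.03, -0.009]
[ 0.63 -0.04 -0.7   0.64 -0.3   0.87]
```

>>> send_rows:
  targets:
    - {"fingers": 3, "offset": [-1.8, -1.8, 1.4], "rotation": [-0.003, -0.03, -0.009]}
    - {"fingers": 3, "offset": [-1.8, -1.8, 1.4], "rotation": [-0.003, -0.03, -0.009]}
    - {"fingers": 3, "offset": [-1.7, -1.8, 1.5], "rotation": [-0.003, -0.03, -0.009]}
    - {"fingers": 3, "offset": [-1.6, -1.8, 1.5], "rotation": [-0.003, -0.03, -0.009]}
    - {"fingers": 3, "offset": [-1.6, -1.8, 1.5], "rotation": [-0.003, -0.03, -0.009]}
    - {"fingers": 3, "offset": [-1.5, -1.9, 1.6], "rotation": [-0.003, -0.03, -0.009]}
    - {"fingers": 3, "offset": [-1.4, -1.9, 1.6], "rotation": [-0.003, -0.03, -0.009]}
    - {"fingers": 3, "offset": [-1.4, -1.9, 1.6], "rotation": [-0.003, -0.03, -0.009]}
    - {"fingers": 3, "offset": [0, 0, 0], "rotation": [0, 0, 0]}

```text
t: 2.0
position: [0.5311, -0.007, 0.1445]
ee_rot: [0.313, 0.098, 0.944, -0.032]
contact_force: [-0.5, -0.0, 0.0]
gripper_width: 0.0302
finger_force: 0.0
```

```bash
python3 - <<'E'
from h import *
print(nestinv(pose()[1]),(pose()[0].inv()*RD).as_rotvec())
grab('wrist'); e=plan(RD,nest(17,-1.6,30),4); print(nest(17,-1.6,11),sense()['qpos'].round(2))
E
```

```text
[16.28718194 -3.51358619 90.52271063] [ 2.89838248e-05 -5.03187267e-03 -1.65244325e-03]
[0.15, 0.02, 1.52] [0.0, -0.002, -0.0]
[0.15, 0.02, 1.52] [0.0, -0.002, -0.0]
[0.15, 0.02, 1.52] [0.0, -0.002, -0.0]
[0.15, 0.03, 1.51] [0.0, -0.002, -0.0]
[ 0.57106572 -0.01333463  0.07602628] [ 0.09  0.03 -0.96 -0.05 -0.17  0.24]
```

View pics/wrist.png

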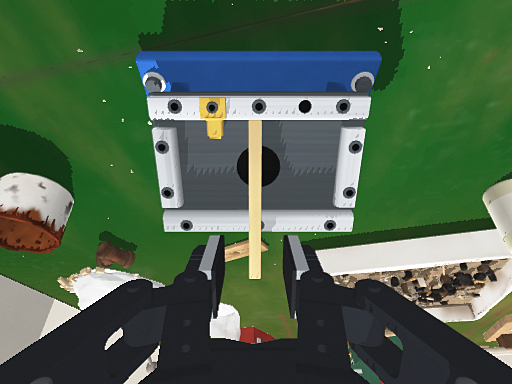

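The wrist view confirms the key at (212,110), which is nest right. The drift at (254,200) lies midway between the fingers.

```bash
python3 - <<'E'
from h import *
p,d,K,T=load('wrist'); W=cloud(d,K,T); n=(W-N0)@np.c_[NX,EY,NZ]*1000
hsv=cv2.cvtColor(p,cv2.COLOR_RGB2HSV)
g=(hsv[...,1]<60)&(hsv[...,2]>140)&(d>0)&(abs(n[...,2]-9)<5); g[235:]=0; g[:90]=0; g[:,:145]=0; g[:,375:]=0
q=n[g]; print('z',np.median(q[:,2]))
f=lambda m,i:np.percentile(q[m][:,i],[2,98]).round(1)
print('lo',f((q[:,0]<-25)&(abs(q[:,1])<50),0),'hi',f((q[:,0]>25)&(abs(q[:,1])<50),0),'L',f((q[:,1]>45)&(abs(q[:,0])<25),1),'R',f((q[:,1]<-45)&(abs(q[:,0])<25),1))
q1=q[(q[:,0]<-25)&(abs(q[:,1])<50)]; print('yaw slope',np.polyfit(q1[:,1],q1[:,0],1)[0])
m=(n[...,2]>5)&(n[...,2]<25)&(cv2.inRange(hsv,(10,40,90),(35,255,255))>0)&(abs(n[...,1])<15)&(abs(n[...,0]-15)<25)
a=n[m]; print('drift',len(a),np.polyfit(a[:,0],a[:,1],1),np.polyfit(a[:,0],a[:,2],1))
fl=n[150:200,180:330].reshape(-1,3); fl=fl[abs(fl[:,2])<4]; print('floor z',np.median(fl[:,2]))
k=(cv2.inRange(hsv,(18,140,120),(35,255,255))>0)&(n[...,1]<-15)&(n[...,1]>-50)&(abs(n[...,0]+35)<20); print('key y',n[k].mean(0))
E
```

```text
z 10.968728359662698
lo [-53.2 -38.6] hi [31.5 46.3] L [58.6 72.9] R [-70.8 -56.6]
yaw slope 0.002802899048490019
drift 853 [-0.00828114 -1.0611658 ] [ 0.11963466 13.75079512]
floor z 2.3266327333205896
key y [-40.94771944 -28.54499775  12.15742037]
```

>>> send_rows:
  targets:
    - {"fingers": 3, "offset": [0.15, 0.02, 1.5], "rotation": [0, -0.002, 0]}
    - {"fingers": 3, "offset": [0.15, 0.1, 1.5], "rotation": [0, -0.002, 0]}
    - {"fingers": 3, "offset": [0.15, 0.08, 1.5], "rotation": [0, 0, 0]}
    - {"fingers": 3, "offset": [0.15, 0.08, 1.5], "rotation": [0, 0, 0]}
    - {"fingers": 3, "offset": [0, 0, 0], "rotation": [0, 0, 0]}

```text
t: 2.55
position: [0.5624, -0.0071, 0.093]
ee_rot: [0.315, 0.096, 0.944, -0.031]
contact_force: [-0.7, 0.2, -0.0]
gripper_width: 0.0302
finger_force: 0.0
```

```bash
python3 - <<'E'
from h import *
print(nestinv(pose()[1]),(pose()[0].inv()*RD).as_rotvec().round(4))
plan(RD,nest(16,-.8,12),2)
E
```

```text
[16.97424728  2.76076728 30.57580136] [ 0.0036 -0.0026  0.0021]
[0.16, -0.18, 0.92] [0.002, -0.001, 0.001]
[0.16, -0.18, 0.91] [0.002, -0.001, 0.001]
```

>>> send_rows:
  targets:
    - {"fingers": 3, "offset": [0.16, -0.18, 0.9], "rotation": [0.002, -0.001, 0.001]}
    - {"fingers": 3, "offset": [0.16, -0.18, 0.9], "rotation": [0.002, -0.001, 0.001]}
    - {"fingers": 3, "offset": [0, 0, 0], "rotation": [0, 0, 0]}
    - {"fingers": 3, "offset": [0, 0, 0], "rotation": [0, 0, 0]}

```text
t: 2.95
position: [0.5699, -0.0126, 0.0786]
ee_rot: [0.317, 0.098, 0.943, -0.033]
contact_force: [0.3, -0.8, 0.5]
gripper_width: 0.0301
finger_force: 0.0
```

```bash
python3 - <<'E'
from h import *
print(nestinv(pose()[1]),(pose()[0].inv()*RD).as_rotvec().round(4))
E
```

```text
[17.18987046 -1.13442351 13.82014147] [-0.0003  0.0021 -0.0007]
```

>>> send_rows:
  targets:
    - {"fingers": 3, "offset": [0, 0, 0.15], "rotation": [0, 0, 0]}
    - {"fingers": 0.4, "offset": [0, 0, 0], "rotation": [0, 0, 0]}
    - {"fingers": 0.4, "offset": [0, 0, 0], "rotation": [0, 0, 0]}
    - {"fingers": 0.4, "offset": [0, 0, 0], "rotation": [0, 0, 0]}
    - {"fingers": 0.4, "offset": [0, 0, 0], "rotation": [0, 0, 0]}
    - {"fingers": 0.4, "offset": [0, 0, 0], "rotation": [0, 0, 0]}

```text
t: 3.55
position: [0.5713, -0.0131, 0.0775]
ee_rot: [0.317, 0.098, 0.943, -0.033]
contact_force: [-3.6, 1.5, 5.5]
gripper_width: 0.0074
finger_force: 59.0
```

```bash
python3 - <<'E'
from h import *
p1=nest(16,-1,13)+DN*.09
e=plan(RD,p1,4)
plan(RV,[.44,-.15,.14],12,e)
E
```

```text
[0.04, 0.01, -2.28] [-0.0, 0.001, -0.0]
[0.04, 0.01, -2.28] [-0.0, 0.001, -0.0]
[0.04, 0.01, -2.27] [-0.0, 0.001, -0.0]
[0.04, 0.0, -2.28] [-0.0, 0.001, -0.0]
[0.34, -1.34, -0.16] [0.0, 0.054, -0.0]
[0.35, -1.34, -0.14] [0.0, 0.054, -0.0]
[0.36, -1.34, -0.12] [0.0, 0.054, -0.0]
[0.36, -1.34, -0.11] [0.0, 0.054, -0.0]
[0.37, -1.34, -0.08] [0.0, 0.054, -0.0]
[0.37, -1.35, -0.07] [0.0, 0.054, -0.0]
[0.37, -1.34, -0.05] [0.0, 0.054, -0.0]
[0.38, -1.35, -0.02] [0.0, 0.054, -0.0]
[0.38, -1.34, -0.0] [0.0, 0.054, -0.0]
[0.37, -1.35, 0.01] [0.0, 0.054, -0.0]
[0.37, -1.34, 0.04] [0.0, 0.054, -0.0]
[0.38, -1.35, 0.05] [0.0, 0.054, -0.0]
```

>>> send_rows:
  targets:
    - {"fingers": 0.4, "offset": [0, 0, -1.0], "rotation": [0, 0, 0]}
    - {"fingers": 0.4, "offset": [0, 0, -2.0], "rotation": [0, 0, 0]}
    - {"fingers": 0.4, "offset": [0, 0, -2.5], "rotation": [0, 0, 0]}
    - {"fingers": 0.4, "offset": [0, 0, -2.5], "rotation": [0, 0, 0]}
    - {"fingers": 0.4, "offset": [0, 0, -1.0], "rotation": [0, 0, 0]}
    - {"fingers": 0.4, "offset": [0, 0, 0], "rotation": [0, 0, 0]}

```text
t: 4.15
position: [0.5173, -0.002, 0.1501]
ee_rot: [0.318, 0.098, 0.943, -0.033]
contact_force: [0.5, 0.4, -1.0]
gripper_width: 0.0072
finger_force: 59.0
```

```bash
python3 - <<'E'
from h import *
print(nestinv(pose()[1])); grab('wrist','wrist2')
plan(RV,[.44,-.16,.14],12)
E
```

```text
[  6.49716228  -1.45748736 102.64132585]
[0.34, -1.42, -0.16] [0.0, 0.054, -0.0]
[0.34, -1.42, -0.14] [0.0, 0.054, -0.0]
[0.35, -1.42, -0.12] [0.0, 0.054, -0.0]
[0.36, -1.42, -0.1] [0.0, 0.054, -0.0]
[0.36, -1.42, -0.08] [0.0, 0.054, -0.0]
[0.37, -1.42, -0.06] [0.0, 0.054, -0.0]
[0.37, -1.42, -0.04] [0.0, 0.054, -0.0]
[0.37, -1.42, -0.02] [0.0, 0.054, -0.0]
[0.37, -1.42, -0.0] [0.0, 0.054, -0.0]
[0.37, -1.42, 0.02] [0.0, 0.054, -0.0]
[0.37, -1.42, 0.03] [0.0, 0.054, -0.0]
[0.37, -1.43, 0.06] [0.0, 0.054, -0.0]
```

View pics/wrist2.png

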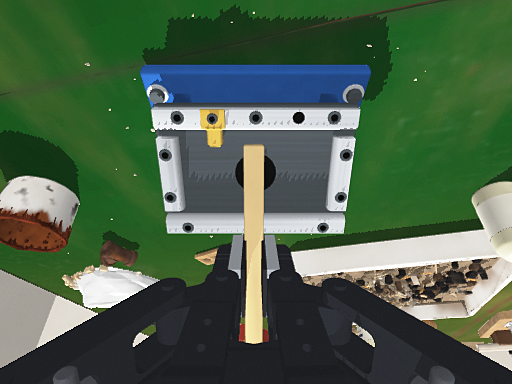

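The drift is held and clear of the nest.

>>> send_rows:
  targets:
    - {"fingers": 0.4, "offset": [0.34, -1.4, -0.16], "rotation": [0, 0.054, 0]}
    - {"fingers": 0.4, "offset": [0.34, -1.4, -0.14], "rotation": [0, 0.054, 0]}
    - {"fingers": 0.4, "offset": [0.35, -1.4, -0.12], "rotation": [0, 0.054, 0]}
    - {"fingers": 0.4, "offset": [0.36, -1.4, -0.1], "rotation": [0, 0.054, 0]}
    - {"fingers": 0.4, "offset": [0.36, -1.4, -0.08], "rotation": [0, 0.054, 0]}
    - {"fingers": 0.4, "offset": [0.37, -1.4, -0.06], "rotation": [0, 0.054, 0]}
    - {"fingers": 0.4, "offset": [0.37, -1.4, -0.04], "rotation": [0, 0.054, 0]}
    - {"fingers": 0.4, "offset": [0.37, -1.4, -0.02], "rotation": [0, 0.054, 0]}
    - {"fingers": 0.4, "offset": [0.37, -1.4, 0], "rotation": [0, 0.054, 0]}
    - {"fingers": 0.4, "offset": [0.37, -1.4, 0.02], "rotation": [0, 0.054, 0]}
    - {"fingers": 0.4, "offset": [0.37, -1.4, 0.03], "rotation": [0, 0.054, 0]}
    - {"fingers": 0.4, "offset": [0.37, -1.4, 0.06], "rotation": [0, 0.054, 0]}

```text
t: 5.4
position: [0.4406, -0.1584, 0.1383]
ee_rot: [-0.002, 0.103, 0.995, 0.0]
contact_force: [0.2, 0.0, -1.0]
gripper_width: 0.0069
finger_force: 59.0
```

```bash
python3 - <<'E'
from h import *
print(pose()[1],(pose()[0].inv()*RV).as_rotvec().round(4)); grab('side','side2')
p,d,K,T=load('side'); W=cloud(d,K,T); P0=pose()[1]
hsv=cv2.cvtColor(p,cv2.COLOR_RGB2HSV)
m=(cv2.inRange(hsv,(10,50,80),(30,255,255))>0)&(np.linalg.norm(W-P0,axis=-1)<.1)
q=W[m]-P0; a=q@EX; print(len(a),a.min(),a.max(),np.polyfit(a,q[:,2],1),np.polyfit(a,q@EY,1))
E
```

```text
[ 0.44055697 -0.15842926  0.13832357] [ 0.0003 -0.0031 -0.0018]
216 -0.055898262628196166 0.06479859950404963 [-0.01002366  0.00325892] [ 0.00686043 -0.00033665]
```

>>> send_rows:
  targets:
    - {"fingers": 0.4, "offset": [0, 0, 3], "rotation": [0, 0, 0]}
    - {"fingers": 0.4, "offset": [0, 0, 3], "rotation": [0, 0, 0]}
    - {"fingers": 0.4, "offset": [0, 0, 3], "rotation": [0, 0, 0]}
    - {"fingers": 0.4, "offset": [0, 0, 2], "rotation": [0, 0, 0]}
    - {"fingers": 0.4, "offset": [0, 0, 1.2], "rotation": [0, 0, 0]}
    - {"fingers": 0.4, "offset": [0, 0, 0.4], "rotation": [0, 0, 0]}
    - {"fingers": 0.4, "offset": [0, 0, 0], "rotation": [0, 0, 0]}
    - {"fingers": 0.4, "offset": [0, 0, 0], "rotation": [0, 0, 0]}

```text
t: 6.25
position: [0.4413, -0.1578, 0.0136]
ee_rot: [0.001, 0.103, 0.995, -0.0]
contact_force: [0.1, -0.5, -0.4]
gripper_width: 0.007
finger_force: 59.0
```

>>> send_rows:
  targets:
    - {"fingers": 0.4, "offset": [0, 0, 0.25], "rotation": [0, 0, 0]}
    - {"fingers": 0.4, "offset": [0, 0, 0.15], "rotation": [0, 0, 0]}
    - {"fingers": 0.4, "offset": [0, 0, 0], "rotation": [0, 0, 0]}

```text
t: 6.55
position: [0.441, -0.1577, 0.0096]
ee_rot: [0.0, 0.103, 0.995, -0.0]
contact_force: [0.7, -0.8, -1.2]
gripper_width: 0.007
finger_force: 59.0
```

>>> send_rows:
  targets:
    - {"fingers": 1.5, "offset": [0, 0, 0], "rotation": [0, 0, 0]}
    - {"fingers": 3, "offset": [0, 0, 0], "rotation": [0, 0, 0]}
    - {"fingers": 3, "offset": [0, 0, 0], "rotation": [0, 0, 0]}
    - {"fingers": 3, "offset": [0, 0, -1], "rotation": [0, 0, 0]}
    - {"fingers": 3, "offset": [0, 0, -3], "rotation": [0, 0, 0]}
    - {"fingers": 3, "offset": [0, 0, -4], "rotation": [0, 0, 0]}
    - {"fingers": 5, "offset": [0, 0, -5], "rotation": [0, 0, 0]}
    - {"fingers": 5, "offset": [0, 0, -5], "rotation": [0, 0, 0]}

```text
t: 7.35
position: [0.4401, -0.1574, 0.1917]
ee_rot: [-0.0, 0.103, 0.995, 0.0]
contact_force: [1.5, -0.3, 0.5]
gripper_width: 0.0503
finger_force: 0.0
```

```bash
python3 - <<'E'
from h import *
grab('side','side3')
p,d,K,T=load('side'); W=cloud(d,K,T); P0=np.array([.441,-.158,0])
hsv=cv2.cvtColor(p,cv2.COLOR_RGB2HSV)
m=(cv2.inRange(hsv,(10,50,80),(30,255,255))>0)&(np.linalg.norm(W-P0,axis=-1)<.1)
q=W[m]-P0; a=q@EX; print(len(a),a.min(),a.max(),np.polyfit(a,q[:,2],1),np.polyfit(a,q@EY,1),q[:,2].max())
cb=np.array([.457,.385,0]); ang=np.radians(166.9-180); by=[np.cos(ang),np.sin(ang),0]
RB=tool([0,0,-1],by); print((pose()[0].inv()*RB).as_rotvec())
plan(RB,[.457,.385,.18],20)
E
```

```text
300 -0.05760342590295997 0.06599541109871301 [-0.01268065  0.00577824] [3.13643989e-02 9.62308668e-05] 0.012017376439843352
[0.00931164 0.01167895 1.59280373]
[0.5, 2.68, 0.09] [0.0, 0.001, 0.08]
[0.71, 2.63, 0.09] [0.0, 0.001, 0.08]
[0.92, 2.56, 0.09] [0.0, 0.001, 0.08]
[1.12, 2.48, 0.09] [0.0, 0.001, 0.08]
[1.31, 2.38, 0.09] [0.0, 0.001, 0.08]
[1.5, 2.27, 0.09] [0.0, 0.001, 0.08]
[1.68, 2.14, 0.1] [0.0, 0.001, 0.08]
[1.84, 2.0, 0.1] [0.0, 0.001, 0.08]
[2.0, 1.85, 0.1] [0.0, 0.001, 0.08]
[2.14, 1.68, 0.1] [0.0, 0.001, 0.08]
[2.27, 1.51, 0.1] [0.0, 0.001, 0.08]
[2.38, 1.32, 0.11] [0.0, 0.001, 0.08]
[2.48, 1.13, 0.11] [0.0, 0.001, 0.08]
[2.56, 0.92, 0.11] [0.0, 0.001, 0.08]
[2.62, 0.72, 0.11] [0.0, 0.001, 0.08]
[2.67, 0.51, 0.12] [0.0, 0.001, 0.08]
[2.7, 0.29, 0.12] [0.0, 0.001, 0.08]
[2.72, 0.07, 0.12] [0.0, 0.001, 0.08]
[2.71, -0.14, 0.12] [0.0, 0.001, 0.08]
[2.69, -0.36, 0.13] [0.0, 0.001, 0.08]
```

The drift is flat on the bench, so on to the bracket.

>>> send_rows:
  targets:
    - {"fingers": 5, "offset": [0.5, 2.7, 0.1], "rotation": [0, 0.001, 0.08]}
    - {"fingers": 5, "offset": [0.7, 2.6, 0.1], "rotation": [0, 0.001, 0.08]}
    - {"fingers": 5, "offset": [0.9, 2.6, 0.1], "rotation": [0, 0.001, 0.08]}
    - {"fingers": 5, "offset": [1.1, 2.5, 0.1], "rotation": [0, 0.001, 0.08]}
    - {"fingers": 5, "offset": [1.3, 2.4, 0.1], "rotation": [0, 0.001, 0.08]}
    - {"fingers": 5, "offset": [1.5, 2.3, 0.1], "rotation": [0, 0.001, 0.08]}
    - {"fingers": 5, "offset": [1.7, 2.1, 0.1], "rotation": [0, 0.001, 0.08]}
    - {"fingers": 5, "offset": [1.8, 2.0, 0.1], "rotation": [0, 0.001, 0.08]}
    - {"fingers": 5, "offset": [2.0, 1.9, 0.1], "rotation": [0, 0.001, 0.08]}
    - {"fingers": 5, "offset": [2.1, 1.7, 0.1], "rotation": [0, 0.001, 0.08]}
    - {"fingers": 5, "offset": [2.3, 1.5, 0.1], "rotation": [0, 0.001, 0.08]}
    - {"fingers": 5, "offset": [2.4, 1.3, 0.1], "rotation": [0, 0.001, 0.08]}

```text
t: 8.6
position: [0.449, 0.1706, 0.1789]
ee_rot: [-0.005, 0.552, 0.834, 0.001]
contact_force: [0.4, -0.1, 1.1]
gripper_width: 0.0501
finger_force: 0.0
```

>>> send_rows:
  targets:
    - {"fingers": 5, "offset": [2.5, 1.1, 0.1], "rotation": [0, 0.001, 0.08]}
    - {"fingers": 5, "offset": [2.6, 0.9, 0.1], "rotation": [0, 0.001, 0.08]}
    - {"fingers": 5, "offset": [2.6, 0.7, 0.1], "rotation": [0, 0.001, 0.08]}
    - {"fingers": 5, "offset": [2.7, 0.5, 0.1], "rotation": [0, 0.001, 0.08]}
    - {"fingers": 5, "offset": [2.7, 0.3, 0.1], "rotation": [0, 0.001, 0.08]}
    - {"fingers": 5, "offset": [2.7, 0.1, 0.1], "rotation": [0, 0.001, 0.08]}
    - {"fingers": 5, "offset": [2.7, -0.1, 0.1], "rotation": [0, 0.001, 0.08]}
    - {"fingers": 5, "offset": [2.7, -0.4, 0.1], "rotation": [0, 0.001, 0.08]}
    - {"fingers": 5, "offset": [0, 0, 0], "rotation": [0, 0, 0]}

```text
t: 9.5
position: [0.4537, 0.3905, 0.1729]
ee_rot: [-0.009, 0.785, 0.62, 0.002]
contact_force: [0.1, -1.0, -0.0]
gripper_width: 0.0502
finger_force: 0.0
```

```bash
cat >> h.py <<'E'
_b=np.radians(166.9-180); BY=np.array([np.cos(_b),np.sin(_b),0]); RB=tool([0,0,-1],BY)
E
python3 - <<'E'
from h import *
print(sense()['qpos'].round(2),pose()[1])
grab('wrist','wrist4'); p,d,K,T=load('wrist'); W=cloud(d,K,T); hsv=cv2.cvtColor(p,cv2.COLOR_RGB2HSV)
m=(cv2.inRange(hsv,(15,100,60),(35,255,255))>0)&(np.linalg.norm(W-[.457,.385,.03],axis=-1)<.09)
for lo,hi in((.003,.014),(.035,.056),(.056,.07)):
    P=W[m&(W[...,2]>lo)&(W[...,2]<hi)]; print(len(P),cv2.minAreaRect((P[:,:2]*1000).astype(np.float32)) if len(P)>4 else 0,P.mean(0))
print(W[m][:,2].max())
plan(RB,[.457,.385,.08],4)
E
```

```text
[ 0.7   0.41 -0.08  1.07  0.02  2.51] [0.45371789 0.3904711  0.17293048]
5640 ((454.5748291015625, 382.7741394042969), (66.10955047607422, 110.02523803710938), 77.29702758789062) [0.45720185 0.38443102 0.00912071]
269 ((454.3796081542969, 384.0124206542969), (37.75934982299805, 12.276015281677246), 75.69100952148438) [0.45621467 0.39149054 0.05016504]
341 ((454.87664794921875, 382.6528015136719), (26.185087203979492, 11.365135192871094), 76.50906372070312) [0.45494613 0.38338947 0.05868972]
0.061492698625422476
[-0.1, 0.14, 2.32] [-0.003, -0.003, -0.001]
[-0.09, 0.13, 2.32] [-0.003, -0.003, -0.001]
[-0.08, 0.12, 2.32] [-0.003, -0.003, -0.001]
[-0.07, 0.11, 2.31] [-0.003, -0.003, -0.001]
```

View pics/wrist4.png

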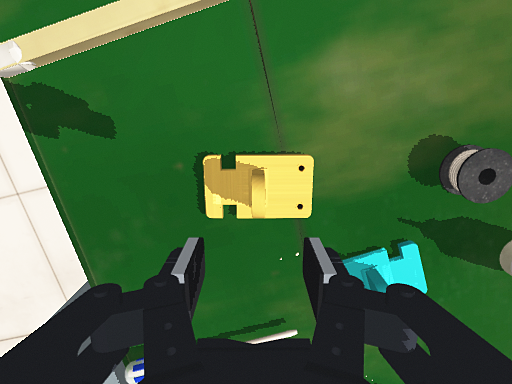

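The wrist view has the brass bracket at (258,187). The turquoise look-alike is at (385,270), well clear. Lowering.

>>> send_rows:
  targets:
    - {"fingers": 4, "offset": [-0.1, 0.1, 2.3], "rotation": [-0.003, -0.003, -0.001]}
    - {"fingers": 4, "offset": [-0.1, 0.1, 2.3], "rotation": [-0.003, -0.003, -0.001]}
    - {"fingers": 4, "offset": [-0.1, 0.1, 2.3], "rotation": [-0.003, -0.003, -0.001]}
    - {"fingers": 4, "offset": [0, 0, 2.3], "rotation": [-0.003, -0.003, -0.001]}
    - {"fingers": 4, "offset": [0, 0, 0], "rotation": [0, 0, 0]}
    - {"fingers": 4, "offset": [0, 0, 0], "rotation": [0, 0, 0]}

```text
t: 10.15
position: [0.455, 0.3835, 0.0808]
ee_rot: [-0.0, 0.784, 0.62, -0.0]
contact_force: [0.3, -0.5, 0.3]
gripper_width: 0.0398
finger_force: 0.0
```

```bash
python3 - <<'E'
from h import *
print(pose()[1]);plan(RB,[.456,.384,.031],4)
E
```

```text
[0.45503791 0.38354447 0.08084608]
[0.02, 0.02, 1.25] [-0.0, 0.0, -0.001]
[0.02, 0.02, 1.24] [-0.0, 0.0, -0.001]
[0.01, 0.02, 1.25] [-0.0, 0.0, -0.001]
[0.02, 0.03, 1.24] [-0.0, 0.0, -0.001]
```

>>> send_rows:
  targets:
    - {"fingers": 4, "offset": [0.02, 0.02, 1.25], "rotation": [0, 0, 0]}
    - {"fingers": 4, "offset": [0.02, 0.02, 1.25], "rotation": [0, 0, 0]}
    - {"fingers": 4, "offset": [0, 0.02, 1.25], "rotation": [0, 0, 0]}
    - {"fingers": 4, "offset": [0, 0.02, 1.25], "rotation": [0, 0, 0]}
    - {"fingers": 4, "offset": [0, 0, 0], "rotation": [0, 0, 0]}
    - {"fingers": 0.5, "offset": [0, 0, 0], "rotation": [0, 0, 0]}
    - {"fingers": 0.5, "offset": [0, 0, 0], "rotation": [0, 0, 0]}
    - {"fingers": 0.5, "offset": [0, 0, 0], "rotation": [0, 0, 0]}
    - {"fingers": 0.5, "offset": [0, 0, 0], "rotation": [0, 0, 0]}
    - {"fingers": 0.5, "offset": [0, 0, 0], "rotation": [0, 0, 0]}
    - {"fingers": 0.5, "offset": [0, 0, 0], "rotation": [0, 0, 0]}

```text
t: 11.25
position: [0.4563, 0.385, 0.0308]
ee_rot: [-0.001, 0.784, 0.621, 0.0]
contact_force: [-0.4, 0.0, 1.4]
gripper_width: 0.0111
finger_force: 58.8
```

>>> send_rows:
  targets:
    - {"fingers": 0.5, "offset": [0, 0, -0.5], "rotation": [0, 0, 0]}
    - {"fingers": 0.5, "offset": [0, 0, -2], "rotation": [0, 0, 0]}
    - {"fingers": 0.5, "offset": [0, 0, -3], "rotation": [0, 0, 0]}
    - {"fingers": 0.5, "offset": [0, 0, -4], "rotation": [0, 0, 0]}
    - {"fingers": 0.5, "offset": [0, 0, -4], "rotation": [0, 0, 0]}
    - {"fingers": 0.5, "offset": [0, 0, -3], "rotation": [0, 0, 0]}
    - {"fingers": 0.5, "offset": [0, 0, -1], "rotation": [0, 0, 0]}
    - {"fingers": 0.5, "offset": [0, 0, 0], "rotation": [0, 0, 0]}

```text
t: 12.05
position: [0.4567, 0.385, 0.2066]
ee_rot: [-0.0, 0.784, 0.621, 0.001]
contact_force: [0.2, 0.1, -4.6]
gripper_width: 0.0113
finger_force: 59.0
```

```bash
python3 - <<'E'
from h import *
print(nest(0,0,120)); e=plan(RN,nest(-2,0,120),24)
E
```

```text
[0.50362238 0.0023402  0.16192305]
[-1.51, 0.55, 0.19] [-0.017, -0.017, -0.065]
[-1.54, 0.45, 0.22] [-0.017, -0.017, -0.065]
[-1.56, 0.34, 0.25] [-0.017, -0.017, -0.065]
[-1.57, 0.24, 0.29] [-0.017, -0.017, -0.065]
[-1.58, 0.13, 0.32] [-0.017, -0.017, -0.065]
[-1.58, 0.02, 0.34] [-0.017, -0.017, -0.065]
[-1.57, -0.09, 0.37] [-0.017, -0.017, -0.065]
[-1.55, -0.2, 0.39] [-0.017, -0.017, -0.065]
[-1.53, -0.3, 0.42] [-0.017, -0.017, -0.065]
[-1.5, -0.41, 0.44] [-0.017, -0.017, -0.065]
[-1.46, -0.51, 0.45] [-0.017, -0.017, -0.065]
[-1.42, -0.62, 0.47] [-0.017, -0.017, -0.065]
[-1.37, -0.71, 0.48] [-0.017, -0.017, -0.065]
[-1.31, -0.81, 0.49] [-0.017, -0.017, -0.065]
[-1.25, -0.9, 0.5] [-0.017, -0.017, -0.065]
[-1.17, -0.99, 0.5] [-0.017, -0.017, -0.065]
[-1.1, -1.07, 0.5] [-0.017, -0.017, -0.065]
[-1.02, -1.15, 0.5] [-0.017, -0.017, -0.065]
[-0.93, -1.22, 0.5] [-0.017, -0.017, -0.065]
[-0.84, -1.29, 0.49] [-0.017, -0.017, -0.065]
[-0.75, -1.34, 0.48] [-0.017, -0.017, -0.065]
[-0.65, -1.4, 0.47] [-0.017, -0.017, -0.065]
[-0.56, -1.45, 0.46] [-0.017, -0.017, -0.065]
[-0.45, -1.48, 0.45] [-0.017, -0.017, -0.065]
```

>>> send_rows:
  targets:
    - {"fingers": 0.5, "offset": [-1.5, 0.55, 0.1], "rotation": [-0.017, -0.017, -0.065]}
    - {"fingers": 0.5, "offset": [-1.5, 0.45, 0.1], "rotation": [-0.017, -0.017, -0.065]}
    - {"fingers": 0.5, "offset": [-1.6, 0.35, 0.2], "rotation": [-0.017, -0.017, -0.065]}
    - {"fingers": 0.5, "offset": [-1.6, 0.25, 0.2], "rotation": [-0.017, -0.017, -0.065]}
    - {"fingers": 0.5, "offset": [-1.6, 0.15, 0.2], "rotation": [-0.017, -0.017, -0.065]}
    - {"fingers": 0.5, "offset": [-1.6, 0.0, 0.3], "rotation": [-0.017, -0.017, -0.065]}
    - {"fingers": 0.5, "offset": [-1.6, -0.1, 0.3], "rotation": [-0.017, -0.017, -0.065]}
    - {"fingers": 0.5, "offset": [-1.5, -0.2, 0.4], "rotation": [-0.017, -0.017, -0.065]}
    - {"fingers": 0.5, "offset": [-1.5, -0.3, 0.4], "rotation": [-0.017, -0.017, -0.065]}
    - {"fingers": 0.5, "offset": [-1.5, -0.4, 0.4], "rotation": [-0.017, -0.017, -0.065]}
    - {"fingers": 0.5, "offset": [-1.5, -0.5, 0.4], "rotation": [-0.017, -0.017, -0.065]}
    - {"fingers": 0.5, "offset": [-1.4, -0.6, 0.4], "rotation": [-0.017, -0.017, -0.065]}

```text
t: 13.25
position: [0.4766, 0.1922, 0.1871]
ee_rot: [0.137, 0.481, 0.866, -0.018]
contact_force: [-0.7, 0.1, -4.2]
gripper_width: 0.0113
finger_force: 58.8
```

```bash
python3 - <<'E'
from h import *
print(pose()[1],sense()['qpos'].round(2),sense()['gripper_width']); e=plan(RN,nest(-2,0,120),12)
E
```

```text
[0.47658215 0.1921739  0.18712388] [ 0.54  0.19 -0.41  0.86 -0.26  1.54] 0.011268555316068365
[-1.36, -0.69, 0.52] [-0.018, -0.017, -0.064]
[-1.3, -0.79, 0.52] [-0.018, -0.017, -0.064]
[-1.24, -0.88, 0.53] [-0.018, -0.017, -0.064]
[-1.17, -0.96, 0.54] [-0.018, -0.017, -0.064]
[-1.1, -1.05, 0.54] [-0.018, -0.017, -0.064]
[-1.02, -1.12, 0.53] [-0.018, -0.017, -0.064]
[-0.93, -1.2, 0.53] [-0.018, -0.017, -0.064]
[-0.85, -1.26, 0.52] [-0.018, -0.017, -0.064]
[-0.75, -1.32, 0.51] [-0.018, -0.017, -0.064]
[-0.66, -1.38, 0.5] [-0.018, -0.017, -0.064]
[-0.56, -1.43, 0.49] [-0.018, -0.017, -0.064]
[-0.46, -1.46, 0.47] [-0.018, -0.017, -0.064]
```

>>> send_rows:
  targets:
    - {"fingers": 0.5, "offset": [-1.4, -0.7, 0.5], "rotation": [-0.018, -0.017, -0.064]}
    - {"fingers": 0.5, "offset": [-1.3, -0.8, 0.5], "rotation": [-0.018, -0.017, -0.064]}
    - {"fingers": 0.5, "offset": [-1.2, -0.9, 0.5], "rotation": [-0.018, -0.017, -0.064]}
    - {"fingers": 0.5, "offset": [-1.2, -1.0, 0.5], "rotation": [-0.018, -0.017, -0.064]}
    - {"fingers": 0.5, "offset": [-1.1, -1.0, 0.5], "rotation": [-0.018, -0.017, -0.064]}
    - {"fingers": 0.5, "offset": [-1.0, -1.1, 0.5], "rotation": [-0.018, -0.017, -0.064]}
    - {"fingers": 0.5, "offset": [-0.9, -1.2, 0.5], "rotation": [-0.018, -0.017, -0.064]}
    - {"fingers": 0.5, "offset": [-0.8, -1.3, 0.5], "rotation": [-0.018, -0.017, -0.064]}
    - {"fingers": 0.5, "offset": [-0.8, -1.3, 0.5], "rotation": [-0.018, -0.017, -0.064]}
    - {"fingers": 0.5, "offset": [-0.7, -1.4, 0.5], "rotation": [-0.018, -0.017, -0.064]}
    - {"fingers": 0.5, "offset": [-0.6, -1.4, 0.5], "rotation": [-0.018, -0.017, -0.064]}
    - {"fingers": 0.5, "offset": [0, 0, 0], "rotation": [0, 0, 0]}

```text
t: 14.45
position: [0.4964, 0.0179, 0.1639]
ee_rot: [0.245, 0.137, 0.959, -0.025]
contact_force: [-1.5, -0.1, -4.3]
gripper_width: 0.0115
finger_force: 59.5
```

```bash
cat > m3.py <<'E'
from h import *
grab('wrist','w5'); p,d,K,T=load('wrist'); W=cloud(d,K,T)
R,P=pose(); print('tcp nest',nestinv(P),(R.inv()*RN).as_rotvec().round(3))
B=R.inv().apply((W-P).reshape(-1,3)).reshape(W.shape)*1000  # tool frame mm
hsv=cv2.cvtColor(p,cv2.COLOR_RGB2HSV); y=cv2.inRange(hsv,(15,100,60),(35,255,255))>0
for lo,hi in((-32,-12),(14,28),(28,36)):
    q=B[y&(B[...,2]>lo)&(B[...,2]<hi)&(np.hypot(B[...,0],B[...,1])<80)]
    if len(q)>5: print(lo,len(q),np.percentile(q,[1,50,99],axis=0).round(1).tolist(),cv2.minAreaRect(q[:,:2].astype(np.float32)))
    if lo==14: A=np.c_[q[:,:2],np.ones(len(q))]; print('flange top plane',np.linalg.lstsq(A,q[:,2],rcond=None)[0])
E
python3 m3.py
```

```text
tcp nest [ -6.93816157  14.96044291 127.09837821] [-0.017 -0.025 -0.075]
-32 2374 [[-13.0, -5.5, -30.3], [8.2, 0.1, -26.7], [19.3, 6.1, -12.8]] ((2.8908309936523438, 7.84691858291626), (27.92243766784668, 34.18311309814453), 89.71781158447266)
14 14280 [[-25.9, -53.5, 18.3], [11.3, 6.2, 21.4], [32.8, 54.1, 26.5]] ((0.8306865692138672, 0.30419921875), (64.52559661865234, 110.1194076538086), 0.0012902942253276706)
flange top plane [ 9.38571903e-03 -9.54721023e-04  2.13641273e+01]
28 195 [[-30.6, -47.5, 28.0], [32.6, -3.3, 29.0], [32.9, 48.6, 30.4]] ((23.868854522705078, -10.625785827636719), (109.91812896728516, 59.383872985839844), 53.77370834350586)
```

View pics/w5.png

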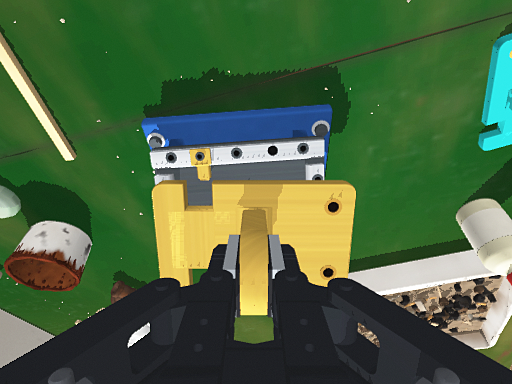

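Bracket in hand is square, with its notches at image left, the same side as the key at (202,160). Moving to a close hover.

```bash
python3 - <<'E'
from h import *
e=plan(RN,nest(-1.5,.5,70),10)
E
```

```text
[-0.08, -0.13, 0.57] [-0.002, -0.002, -0.008]
[-0.08, -0.13, 0.57] [-0.002, -0.002, -0.008]
[-0.07, -0.13, 0.57] [-0.002, -0.002, -0.008]
[-0.07, -0.14, 0.57] [-0.002, -0.002, -0.008]
[-0.07, -0.14, 0.57] [-0.002, -0.002, -0.008]
[-0.07, -0.14, 0.57] [-0.002, -0.002, -0.008]
[-0.07, -0.14, 0.57] [-0.002, -0.002, -0.008]
[-0.06, -0.14, 0.57] [-0.002, -0.002, -0.008]
[-0.06, -0.14, 0.58] [-0.002, -0.002, -0.008]
[-0.06, -0.15, 0.57] [-0.002, -0.002, -0.008]
```

>>> send_rows:
  targets:
    - {"fingers": 0.5, "offset": [-0.08, -0.13, 0.57], "rotation": [-0.002, -0.002, -0.008]}
    - {"fingers": 0.5, "offset": [-0.08, -0.13, 0.57], "rotation": [-0.002, -0.002, -0.008]}
    - {"fingers": 0.5, "offset": [-0.07, -0.13, 0.57], "rotation": [-0.002, -0.003, -0.008]}
    - {"fingers": 0.5, "offset": [-0.07, -0.14, 0.57], "rotation": [-0.002, -0.003, -0.008]}
    - {"fingers": 0.5, "offset": [-0.07, -0.14, 0.57], "rotation": [-0.002, -0.003, -0.008]}
    - {"fingers": 0.5, "offset": [-0.07, -0.14, 0.57], "rotation": [-0.001, -0.003, -0.007]}
    - {"fingers": 0.5, "offset": [-0.07, -0.14, 0.57], "rotation": [-0.002, -0.003, -0.007]}
    - {"fingers": 0.5, "offset": [-0.06, -0.14, 0.57], "rotation": [-0.001, -0.002, -0.007]}
    - {"fingers": 0.5, "offset": [-0.06, -0.14, 0.57], "rotation": [-0.002, -0.002, -0.007]}
    - {"fingers": 0.5, "offset": [-0.06, -0.15, 0.57], "rotation": [-0.001, -0.002, -0.007]}
    - {"fingers": 0.5, "offset": [0, 0, 0], "rotation": [0, 0, 0]}
    - {"fingers": 0.5, "offset": [0, 0, 0], "rotation": [0, 0, 0]}

```text
t: 15.7
position: [0.531, -0.0009, 0.1217]
ee_rot: [0.261, 0.098, 0.96, -0.026]
contact_force: [-0.8, 0.5, -5.3]
gripper_width: 0.0111
finger_force: 59.3
```

```bash
sed -i "s/'w5'/'w6'/" m3.py; cat >> m3.py <<'E'
# nest features in tool frame: rail top of lower rail, key, with nest x = -tool x
n=-B; n=np.stack([-B[...,0],B[...,1],-B[...,2]],-1)
wh=(hsv[...,1]<60)&(hsv[...,2]>140)&(d>0); v=np.indices(d.shape)[0]; wh&=v<230
q=n[wh&(abs(n[...,0])<70)&(abs(n[...,1])<80)&(n[...,2]<-25)]
print('rails z',np.percentile(q[:,2],[5,50,95]))
k=(q[:,0]<-25); print('lower rail x',np.percentile(q[k&(abs(q[:,1])<50)][:,0],[2,50,98]),'y ext',np.percentile(q[:,1],[1,99]))
kk=q[k&(abs(q[:,1])<50)]; print('yaw',np.polyfit(kk[:,1],kk[:,0],1)[0],'roll',np.polyfit(kk[:,1],kk[:,2],1)[0])
q=n[y&(n[...,0]<-20)&(n[...,2]<-36)&(abs(n[...,1])<60)&(v<230)]; print('key',len(q),np.percentile(q,[2,50,98],axis=0).round(1).tolist())
E
python3 m3.py
```

```text
tcp nest [ 3.89324955  2.49107967 71.59286028] [0.003 0.008 0.001]
-32 2357 [[-13.1, -5.5, -30.2], [8.3, 0.1, -26.7], [19.3, 6.1, -12.9]] ((3.2982006072998047, 6.903594017028809), (25.58747673034668, 34.52701187133789), 88.67549133300781)
14 14234 [[-25.9, -53.4, 18.4], [11.4, 6.0, 21.4], [32.8, 54.0, 26.5]] ((1.1562423706054688, 0.24309921264648438), (109.95702362060547, 64.69185638427734), 89.53783416748047)
flange top plane [ 9.25824776e-03 -4.63023672e-04  2.13662115e+01]
28 191 [[-28.9, -48.3, 28.1], [32.7, -5.0, 28.9], [33.0, 49.0, 30.2]] ((23.93307876586914, -10.943534851074219), (109.50856018066406, 59.65107345581055), 53.662166595458984)
rails z [-67.88676886 -60.62859487 -59.3370105 ]
lower rail x [-56.71605039 -49.42724702 -41.90606684] y ext [-74.39508243  70.28790862]
yaw 0.005431685573422124 roll -0.0018279534366371665
key 839 [[-108.4, -40.1, -79.3], [-45.3, -31.5, -57.9], [-29.8, 33.3, -56.0]]
```

View pics/w6.png

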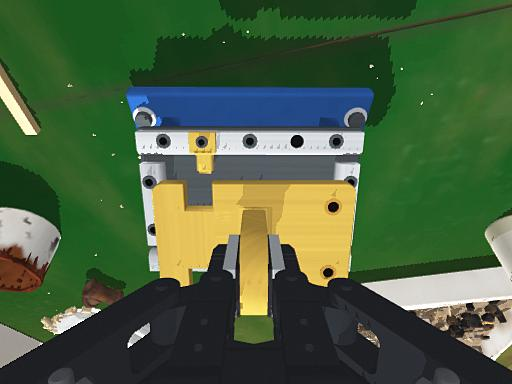

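>>> send_rows:
  targets:
    - {"fingers": 0.5, "offset": [0.16, -0.06, 0.2], "rotation": [0.001, 0.002, 0]}
    - {"fingers": 0.5, "offset": [0.16, -0.06, 0.3], "rotation": [0.001, 0.002, 0]}
    - {"fingers": 0.5, "offset": [0.16, -0.06, 0.5], "rotation": [0.001, 0.002, 0]}
    - {"fingers": 0.5, "offset": [0.16, -0.06, 0.5], "rotation": [0, 0.002, 0]}
    - {"fingers": 0.5, "offset": [0, 0, 0.5], "rotation": [0, 0, 0]}
    - {"fingers": 0.5, "offset": [0, 0, 0], "rotation": [0, 0, 0]}
    - {"fingers": 0.5, "offset": [0, 0, 0], "rotation": [0, 0, 0]}

```text
t: 16.45
position: [0.535, -0.0041, 0.1011]
ee_rot: [0.257, 0.098, 0.961, -0.027]
contact_force: [-0.7, -0.1, -4.7]
gripper_width: 0.0112
finger_force: 59.4
```

```bash
python3 m3.py; python3 -c "
from h import *
plan(RN,nest(-2.5,.2,44),3); print(sense()['contact_force'])"
```

```text
tcp nest [-2.45771608  0.09721952 51.45751771] [-0.001 -0.001  0.002]
-32 2360 [[-12.9, -5.5, -30.2], [8.4, 0.1, -26.8], [19.3, 6.1, -12.6]] ((3.108091354370117, 6.921868324279785), (25.67037010192871, 34.367698669433594), 88.7171859741211)
14 14256 [[-26.0, -53.4, 18.3], [11.4, 6.0, 21.4], [32.8, 54.1, 26.5]] ((0.4375419616699219, 0.4008598327636719), (109.91920471191406, 65.42650604248047), 89.86808776855469)
flange top plane [ 9.41913913e-03 -4.77514539e-04  2.13667056e+01]
28 197 [[-29.8, -49.2, 28.0], [32.7, -7.8, 29.0], [47.3, 49.1, 35.9]] ((25.908432006835938, -11.2374267578125), (109.3114242553711, 62.6644172668457), 54.3480224609375)
rails z [-48.79900155 -40.79228618 -39.60957634]
lower rail x [-49.93630259 -43.6463935  -36.17567325] y ext [-72.1661745   72.47520184]
yaw 0.0014612676658557425 roll 0.00045639469115652047
key 957 [[-102.4, -37.6, -59.4], [-38.4, -29.1, -38.3], [-22.8, 40.9, -36.4]]
[0.0, 0.0, 0.25] [-0.0, -0.0, 0.001]
[0.0, 0.01, 0.25] [-0.0, -0.0, 0.001]
[0.0, 0.0, 0.25] [-0.0, -0.0, 0.001]
[-0.48811387 -0.55844799 -4.44192687]
```

>>> send_rows:
  targets:
    - {"fingers": 0.5, "offset": [0, 0, 0.25], "rotation": [0, 0, 0]}
    - {"fingers": 0.5, "offset": [0, 0, 0.25], "rotation": [0, 0, 0]}
    - {"fingers": 0.5, "offset": [0, 0, 0.25], "rotation": [0, 0, 0]}
    - {"fingers": 0.5, "offset": [0, 0, 0.2], "rotation": [0, 0, 0]}
    - {"fingers": 0.5, "offset": [0, 0, 0.15], "rotation": [0, 0, 0]}
    - {"fingers": 0.5, "offset": [0, 0, 0], "rotation": [0, 0, 0]}

```text
t: 17.1
position: [0.5404, -0.0053, 0.0916]
ee_rot: [0.257, 0.098, 0.961, -0.027]
contact_force: [1.2, -0.1, -5.3]
gripper_width: 0.0112
finger_force: 59.4
```

```bash
cat > st.py <<'E'
from h import *
R,P=pose(); s=sense(); print(nestinv(P).round(2),(R.inv()*RN).as_rotvec().round(3),'F tool',R.inv().apply(s['contact_force']).round(1),s['ft_torque'].round(2),s['gripper_width'])
E
python3 st.py
```

```text
[-2.62  0.06 40.35] [-0.001 -0.001  0.002] F tool [1.6 0.2 5.2] [ 0.2   0.91 -0.04] 0.011166368468291714
```

>>> send_rows:
  targets:
    - {"fingers": 0.5, "offset": [0, 0, 0.1], "rotation": [0, 0, 0]}
    - {"fingers": 0.5, "offset": [0, 0, 0.1], "rotation": [0, 0, 0]}
    - {"fingers": 0.5, "offset": [0, 0, 0.1], "rotation": [0, 0, 0]}
    - {"fingers": 0.5, "offset": [0, 0, 0], "rotation": [0, 0, 0]}

```text
t: 17.5
position: [0.5419, -0.0055, 0.0892]
ee_rot: [0.257, 0.098, 0.961, -0.027]
contact_force: [-0.5, -1.0, -3.8]
gripper_width: 0.0109
finger_force: 59.4
```

```bash
python3 st.py
```

```text
[-2.51  0.12 37.49] [-0.    -0.     0.002] F tool [ 2.2 -1.1  3.2] [0.16 0.9  0.  ] 0.010883330034307144
```

>>> send_rows:
  targets:
    - {"fingers": 0.5, "offset": [0, 0, 0.1], "rotation": [0, 0, 0]}
    - {"fingers": 0.5, "offset": [0, 0, 0.1], "rotation": [0, 0, 0]}
    - {"fingers": 0.5, "offset": [0, 0, 0.1], "rotation": [0, 0, 0]}
    - {"fingers": 0.5, "offset": [0, 0, 0], "rotation": [0, 0, 0]}

```text
t: 17.9
position: [0.5433, -0.0058, 0.0865]
ee_rot: [0.257, 0.098, 0.961, -0.027]
contact_force: [0.3, 0.4, -3.8]
gripper_width: 0.0116
finger_force: 59.4
```

```bash
python3 st.py
```

```text
[-2.58  0.08 34.43] [-0.001 -0.001  0.002] F tool [1.7 0.5 3.4] [ 0.23  0.89 -0.03] 0.011550660880188971
```

>>> send_rows:
  targets:
    - {"fingers": 0.5, "offset": [0, 0, 0.08], "rotation": [0, 0, 0]}
    - {"fingers": 0.5, "offset": [0, 0, 0.08], "rotation": [0, 0, 0]}
    - {"fingers": 0.5, "offset": [0, 0, 0], "rotation": [0, 0, 0]}

```text
t: 18.2
position: [0.5442, -0.006, 0.0852]
ee_rot: [0.257, 0.098, 0.961, -0.027]
contact_force: [0.5, 0.2, -4.4]
gripper_width: 0.0109
finger_force: 59.4
```

```bash
python3 st.py
```

```text
[-2.5   0.1  32.89] [-0.    -0.     0.002] F tool [1.8 0.3 4. ] [ 0.28  0.93 -0.  ] 0.010915887876216382
```

>>> send_rows:
  targets:
    - {"fingers": 0.5, "offset": [0, 0, 0.06], "rotation": [0, 0, 0]}
    - {"fingers": 0.5, "offset": [0, 0, 0.06], "rotation": [0, 0, 0]}
    - {"fingers": 0.5, "offset": [0, 0, 0], "rotation": [0, 0, 0]}

```text
t: 18.5
position: [0.5446, -0.0061, 0.0846]
ee_rot: [0.257, 0.098, 0.961, -0.027]
contact_force: [-4.3, 0.8, 2.5]
gripper_width: 0.0112
finger_force: 60.7
```

```bash
python3 st.py
```

```text
[-2.42  0.14 32.16] [-0.     0.     0.002] F tool [ 2.6 -0.1 -4.4] [ 0.13  1.03 -0.02] 0.011169761210611685
```

Contact came at the predicted home height with about 8 N. Releasing.

>>> send_rows:
  targets:
    - {"fingers": 1.6, "offset": [0, 0, 0], "rotation": [0, 0, 0]}
    - {"fingers": 2.5, "offset": [0, 0, 0], "rotation": [0, 0, 0]}
    - {"fingers": 3, "offset": [0, 0, 0], "rotation": [0, 0, 0]}
    - {"fingers": 3, "offset": [0, 0, 0], "rotation": [0, 0, 0]}
    - {"fingers": 3, "offset": [0, 0, -1], "rotation": [0, 0, 0]}
    - {"fingers": 3, "offset": [0, 0, -2], "rotation": [0, 0, 0]}
    - {"fingers": 3, "offset": [0, 0, -3], "rotation": [0, 0, 0]}
    - {"fingers": 3, "offset": [0, 0, -3], "rotation": [0, 0, 0]}
    - {"fingers": 3, "offset": [0, 0, -2], "rotation": [0, 0, 0]}
    - {"fingers": 3, "offset": [0, 0, 0], "rotation": [0, 0, 0]}

```text
t: 19.5
position: [0.4916, 0.0056, 0.1831]
ee_rot: [0.26, 0.098, 0.96, -0.026]
contact_force: [1.1, 0.1, 0.7]
gripper_width: 0.0303
finger_force: 0.0
```

```bash
python3 - <<'E'
from h import *
grab('wrist','w7'); p,d,K,T=load('wrist'); W=cloud(d,K,T); n=(W-N0)@np.c_[NX,EY,NZ]*1000
hsv=cv2.cvtColor(p,cv2.COLOR_RGB2HSV); y=cv2.inRange(hsv,(15,100,60),(35,255,255))>0
m=y&(abs(n[...,0])<31)&(abs(n[...,1])<52)&(n[...,2]>-5)&(n[...,2]<16); q=n[m]
for _ in range(4):
    A=np.c_[q[:,:2],np.ones(len(q))]; c=np.linalg.lstsq(A,q[:,2],rcond=None)[0]; k=abs(A@c-q[:,2])<1.5; q=q[k]
print('flange top plane',c,len(q))
w=(hsv[...,1]<60)&(hsv[...,2]>140)&(d>0)&(abs(n[...,2]-10)<5)&(abs(n[...,0])<55)&(abs(n[...,1])<75); w[260:]=0
r=n[w]; r=r[abs(r[:,2]-np.median(r[:,2]))<1.5]; A=np.c_[r[:,:2],np.ones(len(r))]; print('rail top plane',np.linalg.lstsq(A,r[:,2],rcond=None)[0],len(r))
print('flange',cv2.minAreaRect(q[:,:2].astype(np.float32)))
g=grab('top','top7')
E
```

```text
flange top plane [-3.86600333e-04 -1.50594923e-03  9.64596370e+00] 5595
rail top plane [-7.21471916e-04 -1.39302908e-03  9.43979389e+00] 5210
flange ((-0.6209583282470703, -0.018497467041015625), (60.382545471191406, 103.98882293701172), 0.051671866327524185)
```

View pics/w7.png

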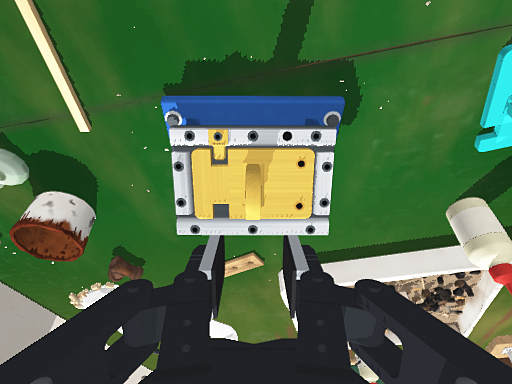

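The bracket sits in the nest with its notch over the key at (218,145). The flange top is level with the rail tops within 0.2 mm and parallel to them. The drift lies flat, clear of the jig, at (55,65).

```bash
python3 -c "
from bench import order
print(order.hand_in())"
```

```text
the job is handed in; nothing more can be done
None
```

The drift is flat on the bench clear of the jig, the bracket is released and fully home in the nest with its notch over the right-hand key, no bystander was touched, and I handed the job in at about 20 s; no verdict came back.

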